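# Fetch the carton from behind the bottles and put the bottles back

## Task

The light-bulb carton is needed, but it lies in the back of the wooden rack, behind a jar and two bottles. Set all three of those down on the long parking tray, then lift the carton out and lay it flat in the small tray, and after that put the jar and both bottles back in the rack, each in the middle of the bay it came from. Keep the jar and bottles upright throughout, and leave the copper-lidded jar, the solder spool and the foil roll on the bench undisturbed.

Things in the scene. Friction and masses are not known exactly. Their poses are not given: they have to be found in the camera images.
- bottle_rack: fixed low wooden rack, 160 (x) x 290 mm (y), front facing its -x. Origin: centre of underside. Board 10 mm thick: things in it stand at z = 10 mm. Three front bays, centres x = -42, y = -88, 0, +88 mm; dividers 6 mm thick, 8 mm above the board, as is the front lip; end cheeks' top z = 26 mm. Carton behind, centre near x = +11 mm. Back rail: inner face x = +68 mm, top z = 40 mm.
- parking_tray: fixed long empty grey painted tray, outside 110 mm (its x) by 270 mm (its y), on 5 mm feet, inner floor at z = 9 mm, rim top at z = 19 mm, walls 4 mm thick. Origin: centre of its underside, z up. Room for jar and bottles in a row along y.
- carton_tray: fixed small empty dark steel tray, outside 76 mm (its x) by 132 mm (its y), on 5 mm feet, inner floor at z = 9 mm, rim top at z = 19 mm, walls 4 mm thick (inside 68 x 124 mm). Origin: centre of its underside, z up. The carton lies in it lengthwise.
- blue_lid_jar: round jar 52 mm in diameter, 104 mm tall with a wide blue lid as broad as the jar (the lid does not come off); 0.2 kg. Origin: centre of its underside, z up. Starts upright in one of the three bays.
- flux_bottle: round bottle, body 42 mm in diameter up to 71 mm, narrow neck and cap (26 mm) above, 88 mm tall; blue body; 0.07 kg. Origin: centre of its underside, z up. Starts upright in one of the three bays.
- patina_bottle: squat square bottle with bevelled corners, body 50 mm along its x and along its y (same width both ways), straight-sided up to about 45 mm, then sloping to a 30 mm round cap, 85 mm tall; off-white with a red cap; 0.06 kg. Origin: centre of its underside, z up. Starts upright in one of the three bays, its sides roughly parallel to the rack's.
- bulb_carton: closed light-bulb carton, 42 mm (x) by 98 mm (y, its long way) by 44 mm high; 0.04 kg. Origin: centre of its underside, z up. Starts in the rack behind the bays, long way along the rack, some 5 mm behind jar and bottles; 37 mm free behind it.
- copper_jar: bystander: round jar 58 mm in diameter, 87 mm tall, brownish copper-coloured lid, greenish contents, standing behind the rack. Origin: centre of its underside. To be left alone.
- solder_spool: bystander: spool of solder wire, 52 mm in diameter, 46 mm tall. Origin: centre of its underside. To be left alone.
- foil_roll: bystander: flat ring of copper foil tape, 62 mm in diameter, 8 mm high, lying in front of the rack. Origin: centre of its underside. To be left alone.
There are look-alikes about, which are no part of the job. Of the things that look like the bulb_carton, the larger one is meant.

How it is judged:
On the way, in this order (a step that is already met when the one before it is completed fails the run):
1. the jar and both bottles stand released and upright on the parking tray, all three at once (x of blue_lid_jar in the frame of parking_tray between -0.051 and 0.051 m and y of blue_lid_jar in the frame of parking_tray between -0.131 and 0.131 m and z of each of blue_lid_jar, flux_bottle, patina_bottle in the frame of parking_tray below 0.015 m and angle between each of blue_lid_jar, flux_bottle, patina_bottle's own z axis and vertical below 0.15 rad and linear speed of each of blue_lid_jar, flux_bottle, patina_bottle below 0.02 m/s and contact force between each of blue_lid_jar, flux_bottle, patina_bottle and the fingers below 0.1 N and x of flux_bottle in the frame of parking_tray between -0.051 and 0.051 m and y of flux_bottle in the frame of parking_tray between -0.131 and 0.131 m and x of patina_bottle in the frame of parking_tray between -0.051 and 0.051 m and y of patina_bottle in the frame of parking_tray between -0.131 and 0.131 m), for 0.2 s.
2. the carton lies flat in the small tray (x of bulb_carton in the frame of carton_tray between -0.016 and 0.016 m and y of bulb_carton in the frame of carton_tray between -0.016 and 0.016 m and z of bulb_carton in the frame of carton_tray below 0.015 m and angle between bulb_carton's own z axis and vertical below 0.1 rad and angle between the y axis of bulb_carton and the y axis of carton_tray, either way round below 0.35 rad and linear speed of bulb_carton below 0.02 m/s and contact force between bulb_carton and the fingers below 0.1 N), for 0.2 s.
At the end, for the whole second after the job is handed in: The jar and each bottle stand upright and at rest in the rack, each within 15 mm of where it stood at the start; the carton lies flat on its underside and at rest inside the small tray, within 16 mm of its middle along either side and within 0.35 rad of its long direction (distance of each of blue_lid_jar, flux_bottle, patina_bottle from where it was at the start of the episode below 0.015 m and angle between each of blue_lid_jar, flux_bottle, patina_bottle, bulb_carton's own z axis and vertical below 0.1 rad and linear speed of each of blue_lid_jar, flux_bottle, patina_bottle, bulb_carton below 0.02 m/s and x of bulb_carton in the frame of carton_tray between -0.016 and 0.016 m and y of bulb_carton in the frame of carton_tray between -0.016 and 0.016 m and z of bulb_carton in the frame of carton_tray below 0.015 m and angle between the y axis of bulb_carton and the y axis of carton_tray, either way round below 0.35 rad); the robot touches nothing.
It fails at once if the jar or a bottle is tipped over (more than 0.5 rad) (angle between any of blue_lid_jar, flux_bottle, patina_bottle's own z axis and vertical above 0.5 rad).
It fails at once if the copper-lidded jar, the solder spool or the foil roll is moved by more than 25 mm (distance of any of copper_jar, solder_spool, foil_roll from where it was at the start of the episode above 0.025 m).
It also fails if it takes over 128 s, if anything falls off the work surface, if the arm or the gripper's body presses on something with over 40 N, if the wrist force passes 120 N, or if a joint passes its speed limit or range.

## Robot

A 6-joint arm with a two-finger parallel gripper is mounted at the origin on a cart in front of the work surface, level with it; the furniture and walls round the work are solid. World frame = base frame: x ahead of the robot, y to its left, z up, the work surface at z = 0. Lengths are in m, angles in rad, forces in N, time in s.
With the tool pointing down it reaches from about 0.375 to 0.9 m from the base axis. Payload 3.1 kg.
Tool frame: the origin (TCP) lies between the finger pads; the fingertips stand 22 mm ahead of it and the grasp point (between the pads) lies 3 mm ahead of it; z points along the fingers, y is the line along which they close (so a half turn about z gives the same grasp; the last joint's range is limited). The gripper opens to 87 mm and grips with 3 to 60 N. Pads are 19 mm wide; open, the fingers measure 117 mm over their backs; the gripper's body (75 mm by 190 mm) begins 51 mm behind the grasp point.
Start: joints at [1.143, 0.527, 1.433, -0, 1.181, -0.178], TCP at [0.154, 0.606, 0.245] pointing down, gripper open.
Joint ranges: [-3.08, 3.08], [-0.75, 2.2], [0.22, 2.44], [-1.43, 4.57], [0, 2.65], [-2.85, 2.85]. Speed limits (rad/s): [2.79, 2.79, 3.14, 3.14, 3.14, 3.14].

## Interface

Orientations are given as a unit quaternion [x, y, z, w].
In Python, from rig import robot gives the robot as it stands.
- The arm moves only by the tool move_arm, never from a script. Its argument "series" is text: rows parted by semicolons, each of 6 numbers parted by spaces: the shift along the tool's x, y, z in mm, then the turn, a rotation vector about the tool's x, y, z in degrees. In form: dx dy dz ax ay az; .... A call has 1 to 8 rows; each row is the pose to reach, as a shift and turn from the pose commanded when the call began, along the tool's axes at that moment; what a row does not reach only later rows make up. A row lasts 1/12 s, in which the tool goes at most 41.7 mm and 7.16 degrees, less where a joint would pass 70% of its speed; a pose out of reach is approached as far as the arm can. A call with a gripper value outside its range is refused whole. "jaw" is the opening, from 0 (shut) to 1 (fully open), set as the call begins (left out, the last holds). The fingers move at their own pace and stop on an object; "newtons" is the grip in N (left out, the last holds). Time passes only in rows, so rows that repeat a pose let the fingers close. It gives the time, the measured TCP pose, the force, the opening and the grip force at its end, in the units of the state.
- robot.get_obs(): the state, without advancing time (a new reading comes with each control period).
- robot.camera(name): name is "scene" or "top" or "wrist"; returns a dict with "img" (480x640x3 uint8, red, green, blue), "mtx" (3x3 intrinsics, pixels), "distortion" ([k1, k2, p1, p2, k3] as OpenCV has them; the pictures are not rectified), "world_to_cam" (4x4, takes a point from world to camera coordinates). Camera axes: x right, y down, z forward; pixel columns grow to the right and rows downward; lengths in m; the calibration is good to about 2 mm. A picture is of the moment at which its call begins. There is no depth.
- robot.hand_in(): hands the job in; it is judged then, once.
Trained networks look in a picture, given as the dict that the camera call returned (one of the last four; its "shot" number tells which), for a name from the list of things; names that differ only in an ending like _2 or _b are one class to them, and where a whole thing is asked for, a point or a joint stands for the part that bears it (a point fixed in the world has none). Each returns a list of dicts, best first, with "p" (0 to 1); they miss things now and then, are a little off and sometimes report something else, mostly with a low value. They report only what shows in the picture. A call takes as long as a camera call. They do not tell look-alikes from the thing itself.
- robot.search_frame(picture, thing): "xyz" ([x, y, z] in m, in world coordinates, good to about 4 mm: the middle of the surface that is visible of it).
- robot.tip_of(picture, thing): "xyz" ([x, y, z] in m, in world coordinates, good to about 4 mm: a listed point, or the origin of a listed thing).
The state is a dict: "time": time; "q": joint angles; "joint_velocities": joint speeds; "joint_torque": joint torques, N m; "position": TCP position; "tool_rot": TCP orientation; "ft_force": force on the tool from outside, world axes, zero at the start; "moment": the same for the moment, N m; "grip_width": finger opening in m; "grip_force": force on a finger pad.
Only numpy, scipy, OpenCV 4.12 (cv2) and the standard library are available. Lean on these libraries where they do the work, as an engineer would, in place of code of your own. Each camera call takes 0.05 s, during which the arm holds its last target. There are 200 camera calls.

## Working session

There is one attempt and no reset: what is moved stays moved. The work goes in short steps, Python scripts to look and compute and a tool call to move; the robot and the scene stay as the last step left them, time stands still between calls to the robot, and variables do not carry over. Pictures are saved under pics/ and viewed, at most 15 in all, crops included, and the job is handed in when it is done.

Besides the shell and the picture viewer there is one more tool, called after "Emit:" as name(argument=value, ...), one argument or row to a line, values as JSON. move_arm: Moves the arm, as the interface text tells. Its arguments: {"type":"object","properties":{"series":{"type":"string"},"jaw":{"type":"number"},"newtons":{"type":"number"}},"required":["series"]}

```bash
mkdir -p pics; ls
python3 - <<'E'
from rig import robot
import cv2
print(robot.get_obs())
for c in ("scene","top"):
    p=robot.camera(c); cv2.imwrite(f"pics/{c}0.png",p["img"][...,::-1])
    print(c,p["mtx"].tolist(),p["world_to_cam"].round(3).tolist(),p["distortion"])
    for t in "bottle_rack parking_tray carton_tray blue_lid_jar flux_bottle patina_bottle bulb_carton copper_jar solder_spool foil_roll".split():
        print(t,[(round(d["p"],2),[round(float(v),3) for v in d["xyz"]]) for d in robot.tip_of(p,t)], [(round(d["p"],2),[round(float(v),3) for v in d["xyz"]]) for d in robot.search_frame(p,t)])
E
```

```text
pics
{'time': 0.0, 'q': array([ 1.14248924e+00,  5.28427066e-01,  1.43390240e+00, -1.52390748e-05,
        1.18136795e+00, -1.78514305e-01]), 'joint_velocities': array([ 0.00092194, -0.00126607, -0.00060939,  0.00056769, -0.00044248,
       -0.00058677]), 'joint_torque': array([-3.18910897e-04, -4.40037417e+01, -1.76589525e+01,  6.33050082e-02,
        5.82530466e-02, -1.65989582e-04]), 'position': array([0.15419969, 0.60497921, 0.24359556]), 'tool_rot': array([ 1.24568985e-01,  9.92210391e-01, -1.00641944e-03, -3.07703825e-04]), 'ft_force': array([ 0.61957726, -0.17671362,  0.29011741]), 'moment': array([-0.04334339,  0.00979341, -0.00228032]), 'grip_force': 0.0, 'grip_width': 0.08713299404744894}
scene [[531.9858224059855, 0.0, 320.20714021998185], [0.0, 531.9858224059855, 242.8878438134945], [0.0, 0.0, 1.0]] [[0.565, -0.825, 0.005, -0.302], [-0.575, -0.398, -0.715, 0.394], [0.591, 0.402, -0.699, 0.946], [0.0, 0.0, 0.0, 1.0]] [-0.13629473  0.          0.          0.          0.        ]
bottle_rack [(0.91, [0.57, 0.075, -0.001])] [(0.17, [0.578, 0.053, 0.056])]
parking_tray [(0.61,
[... 1544 characters left out ...]
6, [0.519, 0.161, 0.007])] [(0.83, [0.511, 0.155, 0.111])]
flux_bottle [(0.76, [0.524, -0.014, 0.008])] [(0.67, [0.515, -0.018, 0.071]), (0.61, [0.51, 0.158, 0.113])]
patina_bottle [(0.68, [0.568, 0.074, 0.001]), (0.58, [0.524, 0.072, 0.014])] [(0.66, [0.515, 0.068, 0.066])]
bulb_carton [(0.82, [0.579, 0.065, 0.01]), (0.6, [0.725, 0.158, -0.001])] [(0.79, [0.723, 0.157, 0.032]), (0.51, [0.512, 0.157, 0.111])]
copper_jar [(0.67, [0.774, -0.067, 0.006])] [(0.59, [0.762, -0.066, 0.09])]
solder_spool [(0.86, [0.777, 0.034, 0.004]), (0.51, [0.51, -0.266, -0.001])] [(0.6, [0.769, 0.035, 0.048])]
foil_roll [(0.62, [0.37, 0.168, -0.003]), (0.2, [0.568, 0.074, 0.001])] [(0.74, [0.372, 0.165, 0.003])]
```

View pics/top0.png

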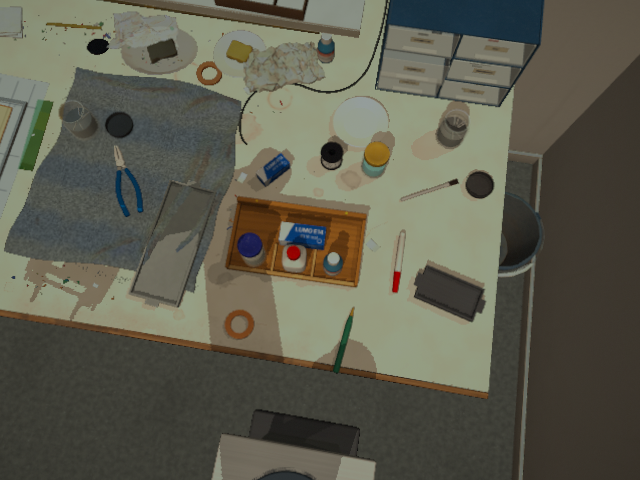

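View pics/scene0.png

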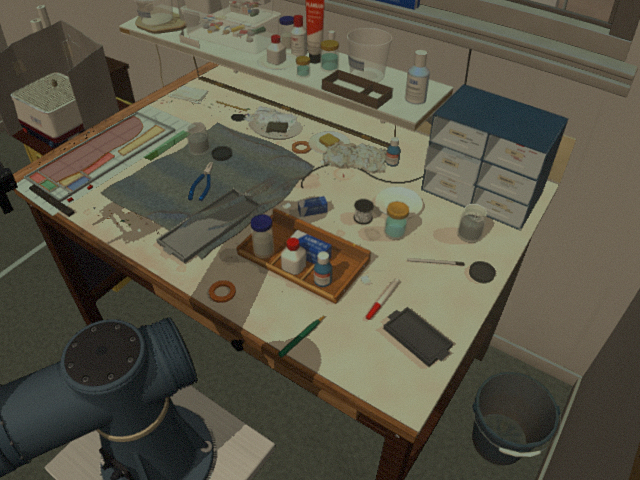

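The top view shows the rack at about (298,242), with the jar at (249,245), patina bottle at (293,257), flux bottle at (333,262) and carton at (305,235). The parking tray is at (172,243), with its long side roughly along world x, and the small tray is at (449,292). Next I'll work out the yaws.

```bash
cat > h.py <<'E'
import numpy as np, cv2
from rig import robot
def ray(p,uv,z):
    n=cv2.undistortPoints(np.array([[uv]],float),p["mtx"],p["distortion"])[0,0]
    T=p["world_to_cam"]; R,t=T[:3,:3],T[:3,3]; o=-R.T@t; d=R.T@np.r_[n,1]
    return o+d*(z-o[2])/d[2]
def proj(p,X):
    T=p["world_to_cam"]
    return cv2.projectPoints(np.array(X,float).reshape(-1,1,3),cv2.Rodrigues(T[:3,:3])[0],T[:3,3],p["mtx"],p["distortion"])[0][:,0]
def box(p,img,x,y,yaw,a,b,z,c,k=1):
    c_,s=np.cos(yaw),np.sin(yaw)
    P=[(x+c_*u-s*v,y+s*u+c_*v,z) for u,v in((-a,-b),(a,-b),(a,b),(-a,b))]
    cv2.polylines(img,[np.int32(proj(p,P)*k*16)],True,c,1,cv2.LINE_AA,4)
def go(x,y,z,yaw):
    """shift/turn in tool frame to reach TCP xyz with closing line (tool y) at world angle yaw(deg)"""
    from scipy.spatial.transform import Rotation as Ro
    o=robot.get_obs(); R=Ro.from_quat(o["tool_rot"])
    yv=R.as_matrix()[:,1]; cur=np.degrees(np.arctan2(yv[1],yv[0]))
    w=(yaw-cur+90)%180-90
    s=np.radians(cur+w); Y=np.array([np.cos(s),np.sin(s),0]); Z=np.array([0,0,-1.]); X=np.cross(Y,Z)
    rv=(R.inv()*Ro.from_matrix(np.c_[X,Y,Z])).as_rotvec(degrees=True)
    print("mv",(R.inv().apply(np.r_[x,y,z]-o["position"])*1000).round(0),"rot",rv.round(1),"q6",o["q"][5].round(2))
E
python3 - <<'E'
from h import *
p=robot.camera("top")
def ang(a,b,z):
    A,B=ray(p,a,z),ray(p,b,z); print(A.round(3),B.round(3),np.degrees(np.arctan2(*(B-A)[1::-1])).round(1),np.linalg.norm(B-A).round(3))
ang((175,182),(131,297),.019); ang((213,190),(177,305),.019)
ang((425,265),(486,291),.019); ang((415,293),(473,319),.019)
ang((226,268),(358,286),.018); ang((237,198),(369,209),.04)
# auto fit yaw: rotate candidates overlay
img=cv2.resize(p["img"][...,::-1],None,fx=3,fy=3,interpolation=cv2.INTER_CUBIC)
a=np.radians(-14); 
box(p,img,.5205,.3455,np.radians(76),.055,.135,.019,(0,255,0),3)
box(p,img,.508,-.2645,np.radians(-13),.038,.066,.019,(0,255,0),3)
box(p,img,.568,.0745,np.radians(1),.08,.145,.018,(0,255,0),3)
box(p,img,.579,.066,np.radians(1),.021,.049,.054,(255,255,0),3)
cv2.imwrite("pics/a.png",img[520:1000,360:1160][:, :800])
cv2.imwrite("pics/b.png",img[740:1000,1200:1500])
E
```

```text
[0.657 0.373 0.019] [0.386 0.404 0.019] 173.4 0.273
[0.653 0.284 0.019] [0.385 0.304 0.019] 175.8 0.268
[ 0.559 -0.208  0.019] [ 0.524 -0.343  0.019] -104.6 0.139
[ 0.495 -0.194  0.019] [ 0.46  -0.321  0.019] -105.3 0.131
[0.482 0.218 0.018] [ 0.49  -0.071  0.018] -88.4 0.289
[0.636 0.222 0.04 ] [ 0.659 -0.069  0.04 ] -85.5 0.293
```

View pics/a.png

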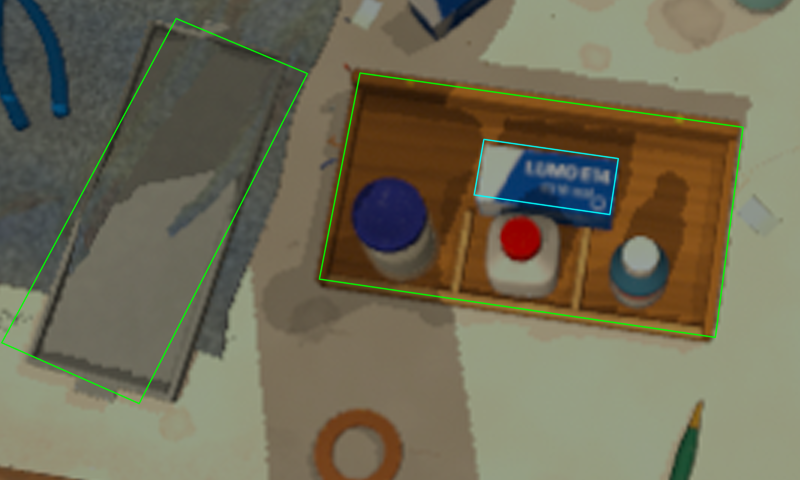

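View pics/b.png

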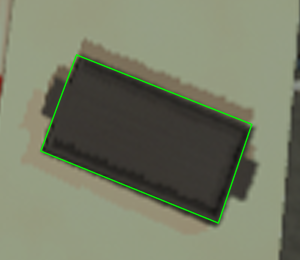

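Overlays: the small tray outline fits at yaw -13° (crop b). The rack fits at yaw of about 1.5°. The parking tray's guessed angle was wrong. Its edges give a long axis at about 175°, so yaw 85°, centred near (0.520, 0.343).

```bash
python3 -c "
from h import *
go(.523,.162,.25,91.5)"
```

```text
mv [-467. -339.   -5.] rot [ -0.    0.  -15.8] q6 -0.18
```

Emit:
move_arm(
  series="-40 -29 0 0 0 -2; -80 -58 0 0 0 -4; -120 -87 0 0 0 -6; -160 -116 0 0 0 -8; -195 -142 0 0 0 -10; -230 -167 0 0 0 -12; -260 -190 0 0 0 -14; -290 -212 -5 0 0 -15.8",
  jaw=0.8,
)

```text
time: 2.82
position: [0.3673, 0.3468, 0.2475]
tool_rot: [-0.014, 1.0, -0.0, -0.0]
ft_force: [0.6, 0.5, 0.0]
grip_width: 0.0697
grip_force: 0.0
```

```bash
python3 -c "
from h import *
go(.523,.162,.25,91.5)"
```

```text
mv [-151. -189.   -3.] rot [-0.  -0.   0.1] q6 -1.06
```

Emit:
move_arm(
  series="-25 -31 0 0 0 0; -50 -63 0 0 0 0; -75 -94 0 0 0 0; -100 -126 0 0 0 0; -125 -157 0 0 0 0; -151 -189 -3 0 0 0; -151 -189 -3 0 0 0; -151 -189 -3 0 0 0",
)

```text
time: 3.48
position: [0.5243, 0.1617, 0.2508]
tool_rot: [-0.011, 1.0, 0.0, 0.001]
ft_force: [-0.5, 0.1, -0.2]
grip_width: 0.0695
grip_force: 0.0
```

Run:
```python
from h import *
print(robot.get_obs()["position"])
p=robot.camera("wrist"); img=p["img"][...,::-1].copy()
for t in "blue_lid_jar patina_bottle flux_bottle bulb_carton".split():
    for f in (robot.tip_of,robot.search_frame):
        print(t,[(round(d["p"],2),[round(float(v),3) for v in d["xyz"]]) for d in f(p,t)])
y=np.radians(1.5); 
box(p,img,.568,.0745,y,.08,.145,.018,(0,255,0))
for (x,yy,h,r) in ((.5235,.162,.114,.026),(.526,.0725,.055,.025),(.5265,-.013,.081,.021)): box(p,img,x,yy,y,r,r,h,(255,255,0))
box(p,img,.579,.066,y,.021,.049,.054,(0,0,255))
cv2.imwrite("pics/w1.png",img)
T=p["world_to_cam"]; print((-T[:3,:3].T@T[:3,3]).round(3))
```

```text
[0.52427655 0.16166679 0.250769  ]
blue_lid_jar [(0.72, [0.525, 0.16, 0.01]), (0.66, [0.777, 0.036, -0.003])]
blue_lid_jar [(0.61, [0.515, 0.164, 0.114])]
patina_bottle [(0.64, [0.522, 0.075, 0.01])]
patina_bottle [(0.81, [0.515, 0.084, 0.068]), (0.46, [0.571, 0.064, 0.057])]
flux_bottle [(0.6, [0.528, -0.011, 0.009]), (0.45, [0.578, 0.063, 0.011])]
flux_bottle [(0.7, [0.524, -0.001, 0.067])]
bulb_carton [(0.7, [0.727, 0.161, 0.001]), (0.68, [0.578, 0.063, 0.011])]
bulb_carton [(0.91, [0.73, 0.155, 0.032]), (0.75, [0.571, 0.062, 0.056])]
[0.443 0.16  0.391]
```

View pics/w1.png

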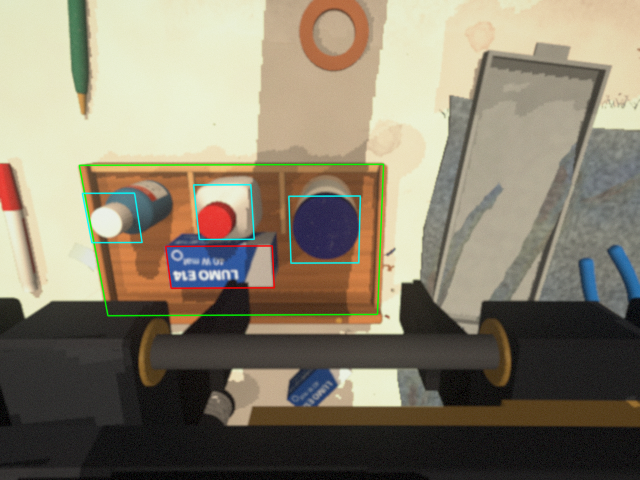

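The wrist view shows the jar lid centred at (326,228), matching its box. The red cap is at (216,219), the white cap at (108,222) and the carton at (220,265).

```bash
python3 -c "
from h import *
p=robot.camera('wrist')
for uv,z in (((326,228),.114),((216,219),.095),((108,222),.098),((220,266),.054)): print(ray(p,uv,z).round(4))
go(.5235,.162,.078,91.5)"
```

```text
[0.5194 0.166  0.114 ]
[0.5198 0.079  0.095 ]
[ 0.5238 -0.0046  0.098 ]
[0.576  0.0687 0.054 ]
mv [ -1.  -2. 173.] rot [ 0.  -0.   0.1] q6 -1.5
```

Emit:
move_arm(
  series="3 2 35 0 0 0; 3 2 70 0 0 0; 3 2 105 0 0 0; 3 2 140 0 0 0; 3 2 160 0 0 0; 3 2 173 0 0 0; 3 2 173 0 0 0; 3 2 173 0 0 0",
)

```text
time: 4.65
position: [0.5191, 0.1657, 0.0771]
tool_rot: [-0.013, 1.0, -0.0, -0.001]
ft_force: [-0.0, -0.4, -0.6]
grip_width: 0.0696
grip_force: 0.0
```

Emit:
move_arm(
  series="0 0 0 0 0 0; 0 0 0 0 0 0; 0 0 0 0 0 0; 0 0 0 0 0 0; 0 0 0 0 0 0; 0 0 0 0 0 0",
  jaw=0.3,
  newtons=15,
)

```text
time: 5.15
position: [0.5201, 0.1658, 0.0786]
tool_rot: [-0.013, 1.0, 0.0, 0.001]
ft_force: [0.5, 0.8, 4.1]
grip_width: 0.0499
grip_force: 14.9
```

```bash
python3 -c "
from h import *
y=np.radians(175);c=np.array([.5205,.343]);d=np.array([-np.cos(y),-np.sin(y)])
for k in (-.085,0,.085): print(c+k*d)
go(*(c+.085*d),.205,91.5)"
```

```text
[0.43582345 0.35040824]
[0.5205 0.343 ]
[0.60517655 0.33559176]
mv [ -90.  168. -126.] rot [ 0.   0.1 -0. ] q6 -1.49
```

Emit:
move_arm(
  series="0 0 -35 0 0 0; 0 0 -70 0 0 0; 0 0 -105 0 0 0; -10 18 -126 0 0 0; -28 52 -126 0 0 0; -46 86 -126 0 0 0; -64 119 -126 0 0 0; -80 149 -126 0 0 0",
)

```text
time: 5.82
position: [0.5955, 0.3183, 0.2031]
tool_rot: [-0.013, 1.0, -0.0, -0.001]
ft_force: [0.3, -0.3, -3.5]
grip_width: 0.0502
grip_force: 14.9
```

```bash
python3 -c "
from h import *
print(robot.get_obs()['grip_width'],robot.get_obs()['position'])
go(.605,.336,.079,91.5)"
```

```text
0.050162262852480224 [0.59548599 0.31830263 0.20311566]
mv [-10.  17. 124.] rot [ 0.  -0.1 -0. ] q6 -1.27
```

Emit:
move_arm(
  series="-5 9 20 0 0 0; -10 17 55 0 0 0; -10 17 85 0 0 0; -10 17 105 0 0 0; -10 17 115 0 0 0; -10 17 121 0 0 0; -10 17 125 0 0 0; -10 17 125 0 0 0",
)

```text
time: 6.48
position: [0.6054, 0.3337, 0.0789]
tool_rot: [-0.013, 1.0, 0.0, 0.0]
ft_force: [-1.0, 0.0, -2.8]
grip_width: 0.05
grip_force: 14.9
```

```bash
python3 -c "
from h import *
o=robot.get_obs();print(o['position'],o['ft_force'])
p=robot.camera('wrist');cv2.imwrite('pics/w2.png',p['img'][...,::-1])"
```

```text
[0.60535315 0.33371873 0.07888486] [-0.96818479  0.00713023 -2.76083416]
```

View pics/w2.png

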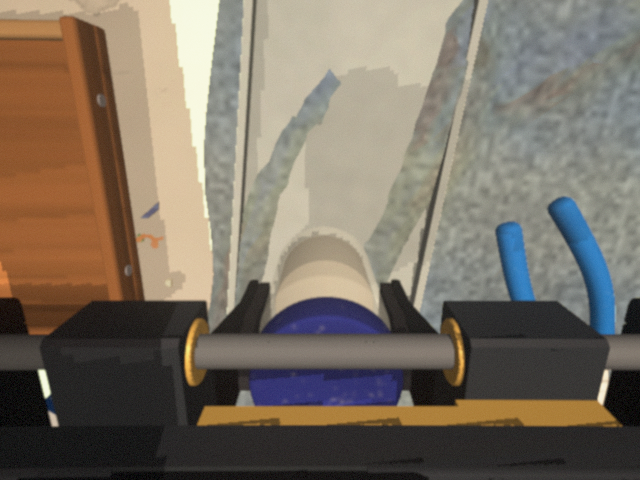

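The jar hangs over the tray floor, well inside the walls (left wall at about x=250, right wall at about x=430). I'll lower it a touch and release.

Emit:
move_arm(
  series="0 0 1 0 0 0; 0 0 2 0 0 0; 0 0 2 0 0 0",
)

```text
time: 6.78
position: [0.606, 0.3341, 0.0779]
tool_rot: [-0.013, 1.0, 0.0, 0.001]
ft_force: [0.1, 1.1, -1.0]
grip_width: 0.0501
grip_force: 14.9
```

Emit:
move_arm(
  series="0 0 0 0 0 0; 0 0 0 0 0 0; 0 0 0 0 0 0; 0 0 0 0 0 0; 0 0 -30 0 0 0; 0 0 -65 0 0 0; 0 0 -100 0 0 0; 0 0 -125 0 0 0",
  jaw=0.8,
)

```text
time: 7.45
position: [0.606, 0.3342, 0.2049]
tool_rot: [-0.013, 1.0, 0.001, 0.002]
ft_force: [1.4, 0.5, 0.2]
grip_width: 0.0696
grip_force: 0.0
```

```bash
python3 -c "
from h import *
o=robot.get_obs();print(o['position'],o['ft_force'])
go(.526,-.009,.2,91.5)"
```

```text
[0.60603879 0.33423582 0.20492162] [1.35913441 0.45185664 0.19549999]
mv [  89. -341.    4.] rot [ 0.1  0.2 -0. ] q6 -1.25
```

Emit:
move_arm(
  series="10 -38 0 0 0 0; 20 -77 0 0 0 0; 30 -115 0 0 0 0; 40 -154 0 0 0 0; 50 -192 0 0 0 0; 60 -230 0 0 0 0; 70 -269 0 0 0 0; 80 -307 0 0 0 0",
)

```text
time: 8.12
position: [0.5325, 0.0232, 0.202]
tool_rot: [-0.013, 1.0, -0.0, 0.0]
ft_force: [-0.0, -0.7, 0.8]
grip_width: 0.0698
grip_force: 0.0
```

Emit:
move_arm(
  series="5 -17 0 0 0 0; 9 -34 0 0 0 0; 9 -34 4 0 0 0; 9 -34 4 0 0 0; 9 -34 4 0 0 0",
)

```text
time: 8.53
position: [0.5249, -0.0088, 0.1975]
tool_rot: [-0.013, 1.0, 0.0, -0.0]
ft_force: [-0.3, 0.7, -0.0]
grip_width: 0.0698
grip_force: 0.0
```

```bash
python3 -c "
from h import *
o=robot.get_obs();print(o['position'],o['ft_force'])
p=robot.camera('wrist');img=p['img'][...,::-1].copy()
box(p,img,.5235,-.0107,np.radians(1.5),.021,.021,.081,(0,255,0))
box(p,img,.5235,-.0107,np.radians(1.5),.013,.013,.098,(0,255,0))
box(p,img,.523,.075,np.radians(1.5),.025,.025,.055,(255,255,0))
cv2.imwrite('pics/w3.png',img)
print([(d['p'],d['xyz']) for d in robot.tip_of(p,'flux_bottle')])
go(.526,-.0095,.063,91.5)"
```

```text
[ 0.52492861 -0.0088092   0.19749232] [-0.27676119  0.7236375  -0.01455761]
[(0.67, [0.5291, -0.0099, 0.0103])]
mv [ -1.  -1. 135.] rot [0.  0.  0.1] q6 -1.83
```

View pics/w3.png

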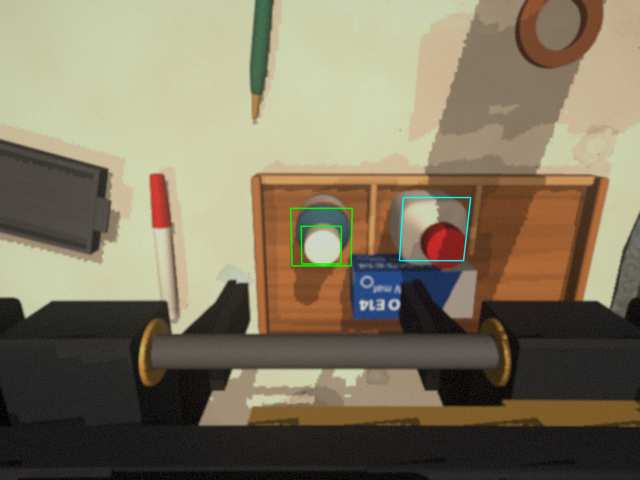

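The flux bottle is within 1 mm of its overlay, with the cap at (323,246). I'll descend.

Emit:
move_arm(
  series="1 0 35 0 0 0; 1 0 70 0 0 0; 1 0 95 0 0 0; 1 0 115 0 0 0; 1 0 128 0 0 0; 1 0 135 0 0 0; 1 0 135 0 0 0; 1 0 135 0 0 0",
  jaw=0.7,
)

```text
time: 9.3
position: [0.5243, -0.0088, 0.0627]
tool_rot: [-0.014, 1.0, -0.0, 0.0]
ft_force: [-0.6, 0.2, -0.1]
grip_width: 0.0611
grip_force: 0.0
```

Emit:
move_arm(
  series="0 0 0 0 0 0; 0 0 0 0 0 0; 0 0 0 0 0 0; 0 0 0 0 0 0; 0 0 0 0 0 0; 0 0 0 0 0 0; 0 0 0 0 0 0",
  jaw=0.2,
  newtons=10,
)

```text
time: 9.88
position: [0.5244, -0.0095, 0.0632]
tool_rot: [-0.013, 1.0, -0.0, 0.001]
ft_force: [-0.3, 0.3, 3.5]
grip_width: 0.0407
grip_force: 10.0
```

```bash
python3 -c "
from h import *
o=robot.get_obs();print(o['position'],o['ft_force'])
go(.5205,.342,.2,91.5)"
```

```text
[ 0.52435961 -0.00946911  0.06316243] [-0.33343028  0.25074987  3.5179577 ]
mv [  -5.  351. -137.] rot [-0.   0.1 -0. ] q6 -1.83
```

Emit:
move_arm(
  series="0 0 -35 0 0 0; 0 0 -70 0 0 0; 0 0 -105 0 0 0; 0 10 -137 0 0 0; -1 48 -137 0 0 0; -2 86 -137 0 0 0; -2 124 -137 0 0 0; -3 162 -137 0 0 0",
)

```text
time: 10.55
position: [0.522, 0.1538, 0.1997]
tool_rot: [-0.012, 1.0, -0.0, -0.0]
ft_force: [0.9, -0.3, -1.2]
grip_width: 0.0407
grip_force: 10.0
```

Emit:
move_arm(
  series="0 38 0 0 0 0; -1 76 0 0 0 0; -1 114 0 0 0 0; -2 152 0 0 0 0; -2 180 0 0 0 0; -2 189 30 0 0 0; -2 189 60 0 0 0; -2 189 85 0 0 0",
)

```text
time: 11.22
position: [0.5187, 0.3425, 0.1128]
tool_rot: [-0.014, 1.0, -0.0, -0.0]
ft_force: [0.2, -0.2, -1.6]
grip_width: 0.0407
grip_force: 10.0
```

```bash
python3 -c "
from h import *
o=robot.get_obs();print(o['position'],o['ft_force'],o['grip_width'])
go(.5205,.342,.062,91.5)"
```

```text
[0.51870083 0.34253268 0.1128154 ] [ 0.22278552 -0.21057171 -1.58539882] 0.04066314481110315
mv [-2. -1. 51.] rot [-0.  -0.1  0.1] q6 -1.19
```

Emit:
move_arm(
  series="0 0 25 0 0 0; 0 0 40 0 0 0; 0 0 47 0 0 0; 0 0 50 0 0 0; 0 0 51 0 0 0; 0 0 51 0 0 0",
)

```text
time: 11.72
position: [0.5204, 0.3417, 0.0643]
tool_rot: [-0.013, 1.0, 0.0, 0.001]
ft_force: [0.5, -0.5, -0.5]
grip_width: 0.0404
grip_force: 10.0
```

Emit:
move_arm(
  series="0 0 0 0 0 0; 0 0 0 0 0 0; 0 0 0 0 0 0; 0 0 0 0 0 0; 0 0 -30 0 0 0; 0 0 -65 0 0 0; 0 0 -100 0 0 0; 0 0 -135 0 0 0",
  jaw=0.75,
)

```text
time: 12.38
position: [0.5195, 0.3415, 0.2002]
tool_rot: [-0.013, 1.0, -0.0, -0.0]
ft_force: [-0.3, 0.2, -0.3]
grip_width: 0.0652
grip_force: 0.0
```

```bash
python3 -c "
from h import *
o=robot.get_obs();print(o['position'],o['ft_force'],o['grip_width'])
go(.523,.075,.17,91.5)"
```

```text
[0.51951843 0.34145959 0.20016834] [-0.30476726  0.24160396 -0.27567269] 0.06519406222560992
mv [   3. -266.   30.] rot [-0. -0. -0.] q6 -1.19
```

Emit:
move_arm(
  series="0 -38 0 0 0 0; 0 -76 0 0 0 0; 0 -114 0 0 0 0; 0 -152 0 0 0 0; 0 -190 0 0 0 0; -2 -228 0 0 0 0; -3 -266 0 0 0 0; -3 -266 0 0 0 0",
)

```text
time: 13.05
position: [0.5309, 0.0697, 0.1992]
tool_rot: [-0.01, 1.0, -0.001, 0.001]
ft_force: [-0.3, 0.2, 0.8]
grip_width: 0.0654
grip_force: 0.0
```

Emit:
move_arm(
  series="0 0 0 0 0 0; 0 0 0 0 0 0",
)

```text
time: 13.22
position: [0.5297, 0.0758, 0.1989]
tool_rot: [-0.012, 1.0, 0.0, 0.0]
ft_force: [0.7, -0.0, -0.1]
grip_width: 0.0652
grip_force: 0.0
```

```bash
python3 -c "
from h import *
o=robot.get_obs();print(o['position'],o['ft_force'])
p=robot.camera('wrist');img=p['img'][...,::-1].copy()
box(p,img,.523,.0755,np.radians(1.5),.025,.025,.055,(0,255,0))
box(p,img,.523,.0755,np.radians(1.5),.015,.015,.095,(0,255,0))
box(p,img,.578,.0665,np.radians(1.5),.021,.049,.054,(0,255,255))
cv2.imwrite('pics/w4.png',img)
print([(d['p'],d['xyz']) for t in ('patina_bottle','bulb_carton') for d in robot.tip_of(p,t)])
go(.523,.0755,.043,91.5)"
```

```text
[0.52969599 0.07583037 0.19887973] [ 0.67767615 -0.04944673 -0.05189848]
[(0.9, [0.5253, 0.0748, 0.0107]), (0.74, [0.5751, 0.0637, 0.0105]), (0.72, [0.7293, 0.1585, 0.0017])]
mv [  7.  -2. 156.] rot [ 0.  -0.   0.1] q6 -1.66
```

View pics/w4.png

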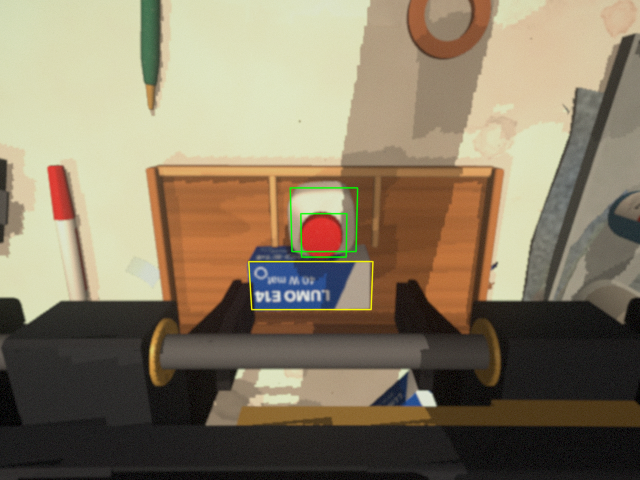

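The patina bottle fits its overlay within about 2 mm (cap at (322,236)), and so does the carton. I'll descend on the bottle.

Emit:
move_arm(
  series="6 -1 30 0 0 0; 6 -1 65 0 0 0; 6 -1 95 0 0 0; 6 -1 120 0 0 0; 6 -1 140 0 0 0; 6 -1 150 0 0 0; 6 -1 153 0 0 0; 6 -1 153 0 0 0",
)

```text
time: 14.03
position: [0.5236, 0.0754, 0.0452]
tool_rot: [-0.014, 1.0, 0.0, -0.0]
ft_force: [-0.6, -0.5, 0.2]
grip_width: 0.0653
grip_force: 0.0
```

Emit:
move_arm(
  series="0 0 0 0 0 0; 0 0 0 0 0 0; 0 0 0 0 0 0; 0 0 0 0 0 0; 0 0 0 0 0 0; 0 0 0 0 0 0; 0 0 0 0 0 0",
  jaw=0.3,
  newtons=10,
)

```text
time: 14.62
position: [0.5246, 0.0746, 0.0466]
tool_rot: [-0.013, 1.0, 0.0, 0.001]
ft_force: [-0.4, 0.3, 6.8]
grip_width: 0.0503
grip_force: 9.9
```

```bash
python3 -c "
from h import *
o=robot.get_obs();print(o['position'],o['ft_force'])
go(.432,.349,.17,91.5)"
```

```text
[0.52459811 0.07461313 0.04660991] [-0.40359708  0.27092112  6.84930583]
mv [  85.  277. -124.] rot [-0.   0.1 -0. ] q6 -1.67
```

Emit:
move_arm(
  series="0 0 -35 0 0 0; 0 0 -70 0 0 0; 0 0 -105 0 0 0; 8 26 -124 0 0 0; 19 62 -124 0 0 0; 30 98 -124 0 0 0; 41 134 -124 0 0 0; 52 170 -124 0 0 0",
)

```text
time: 15.28
position: [0.4664, 0.2443, 0.1698]
tool_rot: [-0.013, 1.0, -0.0, -0.0]
ft_force: [0.3, -0.5, -1.6]
grip_width: 0.0504
grip_force: 10.0
```

Emit:
move_arm(
  series="11 36 0 0 0 0; 22 72 0 0 0 0; 33 107 0 0 0 0; 33 107 20 0 0 0; 33 107 50 0 0 0; 33 107 80 0 0 0; 33 107 95 0 0 0; 33 107 100 0 0 0",
)

```text
time: 15.95
position: [0.4294, 0.3482, 0.0667]
tool_rot: [-0.013, 1.0, -0.002, -0.003]
ft_force: [0.6, 0.3, -0.5]
grip_width: 0.0503
grip_force: 10.0
```

```bash
python3 -c "
from h import *
o=robot.get_obs();print(o['position'],o['ft_force'],o['grip_width'])
p=robot.camera('wrist');cv2.imwrite('pics/w5.png',p['img'][...,::-1])
go(.432,.349,.045,91.5)"
```

```text
[0.42936737 0.34821956 0.06667902] [ 0.62673837  0.34356676 -0.52572761] 0.05031551847683502
mv [-2.  1. 22.] rot [-0.1 -0.3 -0. ] q6 -1.12
```

View pics/w5.png

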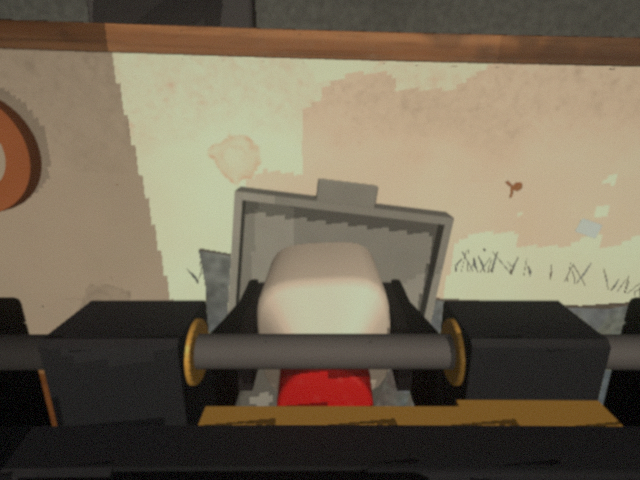

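The bottle is centred between the tray walls (x=240 and 440) and clear of the front wall. Lower and release.

Emit:
move_arm(
  series="-1 0 10 0 0 0; -2 0 17 0 0 0; -2 0 20 0 0 0; -2 0 21 0 0 0; -2 0 21 0 0 0",
)

```text
time: 16.42
position: [0.4339, 0.3494, 0.0489]
tool_rot: [-0.013, 1.0, 0.0, 0.0]
ft_force: [0.7, 1.3, -0.8]
grip_width: 0.0504
grip_force: 10.0
```

Emit:
move_arm(
  series="0 0 0 0 0 0; 0 0 0 0 0 0; 0 0 0 0 0 0; 0 0 0 0 0 0; 0 0 -30 0 0 0; 0 0 -65 0 0 0; 0 0 -100 0 0 0; 0 0 -135 0 0 0",
  jaw=0.75,
)

```text
time: 17.08
position: [0.4332, 0.3491, 0.185]
tool_rot: [-0.013, 1.0, -0.0, -0.0]
ft_force: [0.9, 0.9, -0.7]
grip_width: 0.0652
grip_force: 0.0
```

```bash
python3 -c "
from h import *
o=robot.get_obs();print(o['position'],o['ft_force'],o['grip_width'])
p=robot.camera('scene')
cv2.imwrite('pics/s2.png',cv2.resize(p['img'][150:350,100:400,::-1],None,fx=2,fy=2))
for t in 'blue_lid_jar patina_bottle flux_bottle bulb_carton'.split(): print(t,[(round(d['p'],2),[round(float(v),3) for v in d['xyz']]) for d in robot.tip_of(p,t)])
go(.5775,.0655,.18,1.5)"
```

```text
[0.43318865 0.34914301 0.18495954] [ 0.93567029  0.9411145  -0.67810166] 0.06515333693458658
blue_lid_jar [(0.63, [0.61, 0.335, 0.009])]
patina_bottle [(0.98, [0.435, 0.35, 0.008])]
flux_bottle [(0.73, [0.522, 0.344, 0.008])]
bulb_carton [(0.79, [0.578, 0.066, 0.009]), (0.64, [0.724, 0.159, -0.001])]
mv [-137. -287.    4.] rot [-0. -0. 90.] q6 -1.12
```

View pics/s2.png

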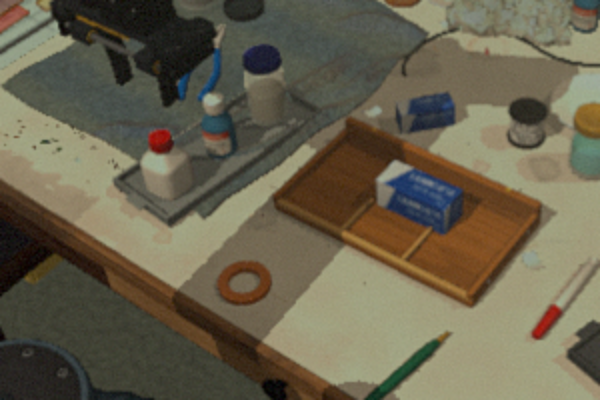

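All three stand upright on the parking tray, and the carton is alone in the rack. Next is the carton, closing along world x.

Emit:
move_arm(
  series="-17 -36 0 0 0 7; -34 -72 0 0 0 14; -51 -108 0 0 0 21; -68 -144 0 0 0 28; -85 -180 0 0 0 35; -102 -216 0 0 0 42; -119 -252 0 0 0 49; -137 -287 0 0 0 56",
  jaw=0.75,
)

```text
time: 18.0
position: [0.5769, 0.0641, 0.1813]
tool_rot: [0.461, 0.887, -0.001, -0.002]
ft_force: [0.5, 0.6, 0.2]
grip_width: 0.065
grip_force: 0.0
```

Emit:
move_arm(
  series="0 0 0 0 0 7; 0 0 0 0 0 14; 0 0 0 0 0 21; 0 0 0 0 0 28; 0 0 0 0 0 34; 0 0 0 0 0 34; 0 0 0 0 0 34",
)

```text
time: 18.58
position: [0.5769, 0.066, 0.1818]
tool_rot: [0.697, 0.717, -0.001, -0.001]
ft_force: [-0.4, 0.2, -0.3]
grip_width: 0.0655
grip_force: 0.0
```

```bash
python3 -c "
from h import *
o=robot.get_obs();print(o['position'],o['ft_force'])
p=robot.camera('wrist');img=p['img'][...,::-1].copy()
box(p,img,.5775,.0655,np.radians(1.5),.021,.049,.054,(0,255,255))
cv2.imwrite('pics/w6.png',img)
go(.5775,.0655,.043,1.5)"
```

```text
[0.57689273 0.06602767 0.18181273] [-0.41238532  0.2217283  -0.33738322]
mv [ -1.   1. 139.] rot [-0.2 -0.   0.1] q6 -0.11
```

View pics/w6.png

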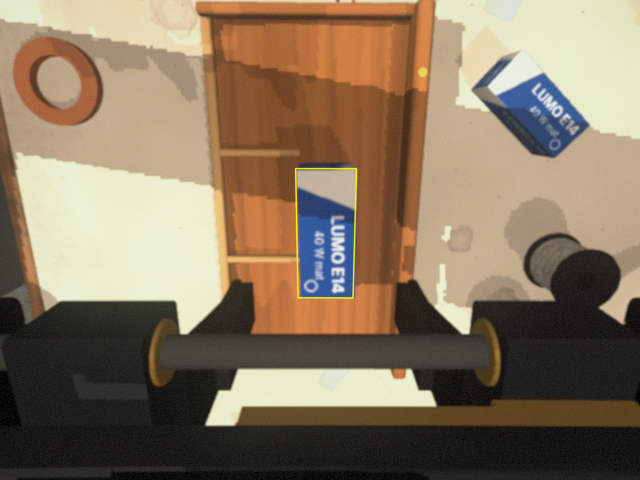

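The carton overlay fits exactly, spanning (295–356, 168–298). I'll descend and grip lightly.

Emit:
move_arm(
  series="0 0 35 0 0 0; 0 0 70 0 0 0; 0 0 100 0 0 0; 0 0 120 0 0 0; 0 0 132 0 0 0; 0 0 136 0 0 0; 0 0 136 0 0 0",
)

```text
time: 19.22
position: [0.5776, 0.0661, 0.0467]
tool_rot: [0.698, 0.717, -0.001, -0.001]
ft_force: [-0.2, -0.6, 1.0]
grip_width: 0.0653
grip_force: 0.0
```

Emit:
move_arm(
  series="0 0 0 0 0 0; 0 0 0 0 0 0; 0 0 0 0 0 0; 0 0 0 0 0 0; 0 0 0 0 0 0; 0 0 0 0 0 0; 0 0 0 0 0 0",
  jaw=0.2,
  newtons=8,
)

```text
time: 19.8
position: [0.5786, 0.066, 0.0486]
tool_rot: [0.698, 0.716, 0.001, 0.001]
ft_force: [0.1, -0.1, 6.2]
grip_width: 0.0422
grip_force: 8.0
```

```bash
python3 -c "
from h import *
o=robot.get_obs();print(o['position'],o['ft_force'])
go(.508,-.2645,.17,-13.3)"
```

```text
[0.57861162 0.06598328 0.04863915] [ 0.06289182 -0.05810777  6.15586076]
mv [-329.  -79. -121.] rot [ 0.1 -0.  14.8] q6 -0.1
```

Emit:
move_arm(
  series="0 0 -35 0 0 0; 0 0 -70 0 0 0; -10 -2 -105 0 0 0; -40 -9 -123 0 0 3; -78 -18 -123 0 0 7; -116 -27 -123 0 0 12; -154 -37 -123 0 0 14.8; -192 -46 -123 0 0 14.8",
)

```text
time: 20.47
position: [0.5361, -0.1284, 0.1709]
tool_rot: [0.785, 0.62, 0.0, 0.0]
ft_force: [0.6, 0.1, -1.0]
grip_width: 0.0432
grip_force: 7.9
```

```bash
python3 -c "
from h import *
o=robot.get_obs();print(o['position'],o['ft_force'],o['grip_width'])
go(.508,-.2645,.17,-13.3)"
```

```text
[ 0.53611742 -0.12839839  0.17085295] [ 0.57122927  0.12168467 -1.04788714] 0.043216966087813585
mv [-139.    4.    1.] rot [ 0.   0.  -0.1] q6 -0.2
```

Emit:
move_arm(
  series="-38 1 0 0 0 0; -76 2 0 0 0 0; -110 3 0 0 0 0; -139 4 0 0 0 0; -139 4 30 0 0 0; -139 4 60 0 0 0; -139 4 85 0 0 0; -139 4 85 0 0 0",
)

```text
time: 21.13
position: [0.5056, -0.2614, 0.081]
tool_rot: [0.785, 0.62, -0.001, -0.005]
ft_force: [0.4, 1.2, -0.3]
grip_width: 0.0428
grip_force: 7.7
```

```bash
python3 -c "
from h import *
o=robot.get_obs();print(o['position'],o['ft_force'],o['grip_width'])
p=robot.camera('wrist');cv2.imwrite('pics/w7.png',p['img'][...,::-1])
print([(d['p'],d['xyz']) for t in ('carton_tray','bulb_carton') for d in robot.tip_of(p,t)])
go(.508,-.2645,.045,-13.3)"
```

```text
[ 0.50559056 -0.26144782  0.08104049] [ 0.44612274  1.19882472 -0.26675861] 0.042785272986254466
[(0.66, [0.5052, -0.2618, 0.0436])]
mv [-1. -1. 41.] rot [ 0.  0. -0.] q6 -0.44
```

View pics/w7.png

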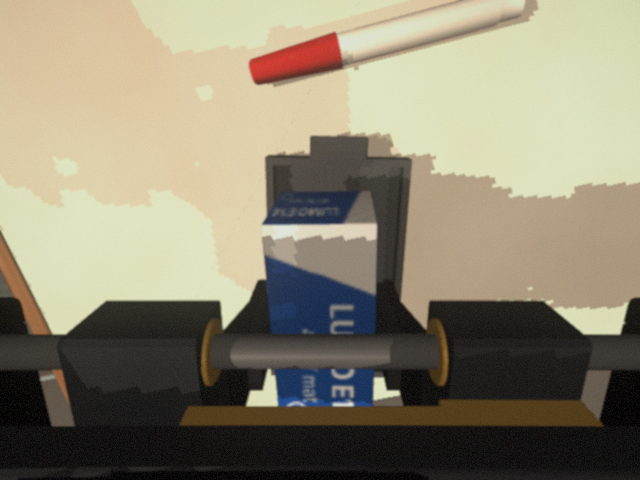

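The carton is level in the grip. The tray's far rim spans x=268–410, about 19 px right of the carton's middle (321), so I'll check that offset.

```bash
python3 -c "
from h import *
p=robot.camera('wrist')
a,b=ray(p,(267,157),.019),ray(p,(410,158),.019)
print(a,b,np.linalg.norm(a-b),np.degrees(np.arctan2(*(b-a)[1::-1])))
print('r edge',[ray(p,(u,v),.019) for u,v in ((410,158),(401,270))])
y=np.radians(-13.3); print('model far corners',[(.508+np.cos(y)*u-np.sin(y)*.066,-.2645+np.sin(y)*u+np.cos(y)*.066) for u in(-.038,.038)])
o=robot.get_obs();print(o['position']); print(proj(p,[o['position']]))
img=p['img'][...,::-1].copy();box(p,img,.508,-.2645,y,.038,.066,.019,(0,255,0));cv2.imwrite('pics/w8.png',img[120:420,180:480])
"
```

```text
[ 0.49422512 -0.19647708  0.019     ] [ 0.56781647 -0.21441155  0.019     ] 0.07574517430256272 -13.696204486769577
r edge [array([ 0.56781647, -0.21441155,  0.019     ]), array([ 0.55216618, -0.27624123,  0.019     ])]
model far corners [(np.float64(0.4862024854888855), np.float64(-0.19152830438356422)), (np.float64(0.5601640798199443), np.float64(-0.20901208440986013))]
[ 0.50988137 -0.26377814  0.08701052]
[[325.39109034 327.11068334]]
```

View pics/w8.png

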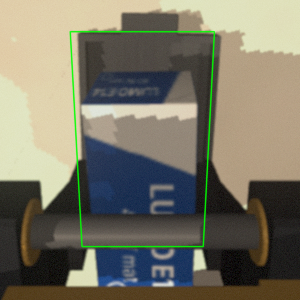

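After settling, the carton's middle is within about 4 mm of the tray axis. I'll lower it with a small nudge.

Emit:
move_arm(
  series="1 2 15 0 0 0; 1 2 28 0 0 0; 1 2 35 0 0 0; 1 2 38 0 0 0; 1 2 39 0 0 0; 1 2 39 0 0 0; 1 2 39 0 0 0",
)

```text
time: 21.92
position: [0.5118, -0.263, 0.0481]
tool_rot: [0.784, 0.62, 0.0, 0.001]
ft_force: [0.1, 2.5, 5.3]
grip_width: 0.0419
grip_force: 8.0
```

Emit:
move_arm(
  series="0 0 0 0 0 0; 0 0 0 0 0 0; 0 0 0 0 0 0; 0 0 0 0 0 0; 0 0 -30 0 0 0; 0 0 -65 0 0 0; 0 0 -100 0 0 0; 0 0 -140 0 0 0",
  jaw=0.75,
)

```text
time: 22.58
position: [0.5101, -0.2622, 0.1867]
tool_rot: [0.784, 0.62, -0.0, -0.002]
ft_force: [0.1, -0.9, -0.1]
grip_width: 0.065
grip_force: 0.0
```

```bash
python3 -c "
from h import *
o=robot.get_obs();print(o['position'],o['ft_force'],o['grip_width'])
p=robot.camera('top')
img=cv2.resize(p['img'][...,::-1],None,fx=3,fy=3,interpolation=cv2.INTER_CUBIC)
y=np.radians(-13.3)
box(p,img,.508,-.2645,y,.038,.066,.019,(0,255,0),3)
box(p,img,.508,-.2645,y,.021,.049,.053,(0,255,255),3)
cv2.imwrite('pics/t2.png',img[720:1000,1200:1500])
print([(d['p'],d['xyz']) for d in robot.tip_of(p,'bulb_carton')])
p=robot.camera('wrist');print([(d['p'],d['xyz']) for t in ('carton_tray','bulb_carton') for d in robot.tip_of(p,t)])
img=p['img'][...,::-1].copy();box(p,img,.508,-.2645,y,.038,.066,.019,(0,255,0));box(p,img,.508,-.2645,y,.021,.049,.053,(0,255,255));
a=cv2.imread('pics/t2.png');cv2.imwrite('pics/tw.png',np.hstack([cv2.resize(a,(450,420)),cv2.resize(img[0:420,150:500],(350,420))]))
go(.433,.3493,.185,91.5)"
```

```text
[ 0.51007734 -0.26217056  0.18673539] [ 0.13415693 -0.8861573  -0.05832582] 0.06498352884287288
[(0.59, [0.7243, 0.16, 0.0031]), (0.4, [0.5194, 0.3364, 0.009])]
[(0.69, [0.5084, -0.2657, 0.0118])]
mv [ 577. -216.    2.] rot [-0.   0.  75.2] q6 -0.44
```

View pics/tw.png

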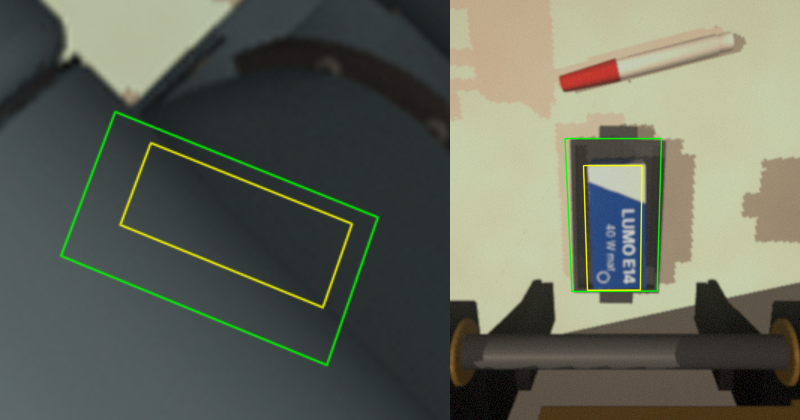

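The carton lies flat in the small tray and aligned with it, centred within a few mm. Now I'll return the patina bottle first.

Emit:
move_arm(
  series="36 -13 0 0 0 -6.5; 72 -27 0 0 0 -13; 108 -40 0 0 0 -19.5; 144 -54 0 0 0 -26; 180 -67 0 0 0 -32.5; 216 -81 0 0 0 -39; 252 -94 0 0 0 -45.5; 288 -108 0 0 0 -52",
)

```text
time: 23.5
position: [0.4705, 0.0441, 0.1848]
tool_rot: [0.431, 0.902, -0.001, -0.002]
ft_force: [0.5, 0.9, -0.2]
grip_width: 0.0653
grip_force: 0.0
```

```bash
python3 -c "
from h import *
go(.433,.3493,.185,91.5)"
```

```text
mv [261. 163.   0.] rot [ -0.1  -0.2 -52.5] q6 -0.82
```

Emit:
move_arm(
  series="32 20 0 0 0 -6.5; 65 41 0 0 0 -13; 98 61 0 0 0 -20; 131 82 0 0 0 -26; 163 102 0 0 0 -33; 196 122 0 0 0 -40; 228 143 0 0 0 -46; 261 163 0 0 0 -52.5",
)

```text
time: 24.17
position: [0.4347, 0.3492, 0.1843]
tool_rot: [-0.013, 1.0, -0.001, -0.002]
ft_force: [0.8, 0.4, 0.2]
grip_width: 0.0651
grip_force: 0.0
```

Emit:
move_arm(
  series="0 0 0 0 0 0; 0 0 0 0 0 0; 0 0 0 0 0 0",
)

```text
time: 24.42
position: [0.4351, 0.3472, 0.1848]
tool_rot: [-0.01, 1.0, -0.001, -0.002]
ft_force: [0.6, -0.0, -0.8]
grip_width: 0.0655
grip_force: 0.0
```

```bash
python3 -c "
from h import *
o=robot.get_obs();print(o['position'])
go(.433,.3493,.046,91.5)"
```

```text
[0.43507539 0.34716011 0.18476288]
mv [  2.   3. 139.] rot [-0.1 -0.2 -0.3] q6 -1.12
```

Emit:
move_arm(
  series="2 2 35 0 0 0; 2 2 70 0 0 0; 2 2 100 0 0 0; 2 2 122 0 0 0; 2 2 134 0 0 0; 2 2 138 0 0 0; 2 2 138 0 0 0",
)

```text
time: 25.0
position: [0.4342, 0.3486, 0.0478]
tool_rot: [-0.009, 1.0, -0.001, -0.001]
ft_force: [0.1, -0.0, 0.6]
grip_width: 0.0652
grip_force: 0.0
```

Emit:
move_arm(
  series="0 0 0 0 0 0; 0 0 0 0 0 0; 0 0 0 0 0 0; 0 0 0 0 0 0; 0 0 0 0 0 0; 0 0 0 0 0 0; 0 0 0 0 0 0",
  jaw=0.3,
  newtons=10,
)

```text
time: 25.58
position: [0.4351, 0.3504, 0.0498]
tool_rot: [-0.011, 1.0, 0.001, 0.001]
ft_force: [-0.2, -0.7, 6.3]
grip_width: 0.0504
grip_force: 9.9
```

```bash
python3 -c "
from h import *
o=robot.get_obs();print(o['position'],o['ft_force'])
go(.524,.075,.17,91.5)"
```

```text
[0.43513721 0.3504245  0.04978239] [-0.22869285 -0.73634205  6.32829996]
mv [ -83. -277. -120.] rot [ 0.1  0.1 -0.3] q6 -1.11
```

Emit:
move_arm(
  series="0 0 -35 0 0 0; 0 0 -70 0 0 0; 0 0 -105 0 0 0; -8 -26 -124 0 0 0; -19 -62 -124 0 0 0; -30 -98 -124 0 0 0; -41 -134 -124 0 0 0; -52 -170 -124 0 0 0",
)

```text
time: 26.25
position: [0.4897, 0.1797, 0.1729]
tool_rot: [-0.011, 1.0, 0.0, 0.0]
ft_force: [0.8, -0.5, -1.1]
grip_width: 0.0505
grip_force: 10.0
```

Emit:
move_arm(
  series="-11 -36 0 0 0 0; -22 -72 0 0 0 0; -31 -107 0 0 0 0; -31 -107 20 0 0 0; -31 -107 50 0 0 0; -31 -107 80 0 0 0; -31 -107 95 0 0 0; -31 -107 100 0 0 0",
)

```text
time: 26.92
position: [0.5209, 0.0747, 0.0699]
tool_rot: [-0.01, 1.0, 0.0, -0.003]
ft_force: [0.7, 0.1, -1.0]
grip_width: 0.0504
grip_force: 10.0
```

```bash
python3 -c "
from h import *
import time
for i in range(3): robot.camera('wrist')
o=robot.get_obs();print(o['position'],o['ft_force'],o['grip_width'])
go(.524,.0752,.050,91.5)"
```

```text
[0.52312566 0.07483702 0.07270878] [ 0.75102842  0.35442657 -0.40117435] 0.05103512230478068
mv [-1.  0. 23.] rot [ 0.  -0.  -0.3] q6 -1.66
```

Emit:
move_arm(
  series="-1 0 10 0 0 0; -1 0 17 0 0 0; -1 0 20 0 0 0; -1 0 22 0 0 0; -1 0 23 0 0 0; -1 0 23 0 0 0",
)

```text
time: 27.57
position: [0.5242, 0.0747, 0.0507]
tool_rot: [-0.011, 1.0, -0.0, 0.0]
ft_force: [-1.1, -0.7, 6.0]
grip_width: 0.0503
grip_force: 9.9
```

Emit:
move_arm(
  series="0 0 0 0 0 0; 0 0 0 0 0 0; 0 0 0 0 0 0; 0 0 0 0 0 0; 0 0 -30 0 0 0; 0 0 -65 0 0 0; 0 0 -100 0 0 0; 0 0 -140 0 0 0",
  jaw=0.75,
)

```text
time: 28.23
position: [0.523, 0.0747, 0.1899]
tool_rot: [-0.01, 1.0, 0.0, -0.002]
ft_force: [1.3, -0.1, 0.1]
grip_width: 0.0652
grip_force: 0.0
```

```bash
python3 -c "
from h import *
p=robot.camera('wrist');print([(d['p'],d['xyz']) for t in ('patina_bottle',) for d in robot.tip_of(p,t)])
go(.5203,.3416,.19,91.5)"
```

```text
[(0.92, [0.5208, 0.0781, 0.0114])]
mv [  2. 267.   5.] rot [-0.1  0.8 -0.3] q6 -1.66
```

Emit:
move_arm(
  series="0 38 0 0 0 0; 1 76 0 0 0 0; 1 114 0 0 0 0; 2 152 0 0 0 0; 2 190 0 0 0 0; 2 228 0 0 0 0; 2 267 0 0 0 0; 2 267 0 0 0 0",
  jaw=0.7,
)

```text
time: 29.0
position: [0.5156, 0.3483, 0.1887]
tool_rot: [-0.013, 1.0, 0.002, 0.001]
ft_force: [0.3, -0.1, 0.6]
grip_width: 0.0613
grip_force: 0.0
```

Emit:
move_arm(
  series="0 0 0 0 0 0; 0 0 0 0 0 0; 0 0 0 0 0 0",
)

```text
time: 29.25
position: [0.5162, 0.3402, 0.1888]
tool_rot: [-0.01, 1.0, -0.001, -0.001]
ft_force: [0.4, 0.5, 0.7]
grip_width: 0.0612
grip_force: 0.0
```

```bash
python3 -c "
from h import *
o=robot.get_obs();print(o['position'])
p=robot.camera('wrist');print([(d['p'],d['xyz']) for t in ('flux_bottle',) for d in robot.tip_of(p,t)])
go(.5203,.3416,.063,91.5)"
```

```text
[0.5161544 0.3402147 0.1888322]
[(0.68, [0.5215, 0.3428, 0.01])]
mv [ -4.   2. 126.] rot [-0.  -0.1 -0.4] q6 -1.19
```

Emit:
move_arm(
  series="-4 2 30 0 0 0; -4 2 60 0 0 0; -4 2 90 0 0 0; -4 2 110 0 0 0; -4 2 121 0 0 0; -4 2 126 0 0 0; -4 2 126 0 0 0",
)

```text
time: 29.93
position: [0.5205, 0.3429, 0.063]
tool_rot: [-0.01, 1.0, -0.0, -0.001]
ft_force: [-0.1, 0.2, -0.1]
grip_width: 0.0613
grip_force: 0.0
```

Emit:
move_arm(
  series="0 0 0 0 0 0; 0 0 0 0 0 0; 0 0 0 0 0 0; 0 0 0 0 0 0; 0 0 0 0 0 0; 0 0 0 0 0 0; 0 0 0 0 0 0",
  jaw=0.2,
  newtons=10,
)

```text
time: 30.52
position: [0.5212, 0.3441, 0.0647]
tool_rot: [-0.01, 1.0, 0.0, 0.001]
ft_force: [-0.1, 0.3, 5.1]
grip_width: 0.0408
grip_force: 10.0
```

```bash
python3 -c "
from h import *
o=robot.get_obs();print(o['position'],o['grip_width'])
go(.5245,-.0095,.2,91.5)"
```

```text
[0.52119924 0.34414428 0.06466547] 0.040768813246947574
mv [   4. -354. -136.] rot [ 0.1  0.1 -0.3] q6 -1.19
```

Emit:
move_arm(
  series="0 0 -35 0 0 0; 0 0 -70 0 0 0; 0 0 -105 0 0 0; 0 -10 -138 0 0 0; 0 -48 -138 0 0 0; 0 -86 -138 0 0 0; 0 -124 -138 0 0 0; 0 -162 -138 0 0 0",
)

```text
time: 31.18
position: [0.5231, 0.1804, 0.2016]
tool_rot: [-0.011, 1.0, -0.0, -0.0]
ft_force: [0.8, -0.2, -0.3]
grip_width: 0.0412
grip_force: 9.9
```

Emit:
move_arm(
  series="0 -38 0 0 0 0; 0 -76 0 0 0 0; 0 -114 0 0 0 0; 0 -152 0 0 0 0; 0 -180 0 0 0 0; 0 -192 0 0 0 0; 0 -192 10 0 0 0; 0 -192 20 0 0 0",
)

```text
time: 31.85
position: [0.5279, -0.01, 0.1811]
tool_rot: [-0.01, 1.0, 0.0, 0.0]
ft_force: [-0.6, -0.2, -0.8]
grip_width: 0.0409
grip_force: 9.9
```

```bash
python3 -c "
from h import *
for i in range(3): robot.camera('wrist')
o=robot.get_obs();print(o['position'],o['ft_force'],o['grip_width'])
go(.5245,-.0095,.0655,91.5)"
```

```text
[ 0.52629375 -0.00821429  0.17995157] [ 0.04335059  0.05386431 -0.8745218 ] 0.04044229468955691
mv [  1.  -1. 114.] rot [ 0.1 -0.2 -0.2] q6 -1.82
```

Emit:
move_arm(
  series="1 -1 35 0 0 0; 1 -1 65 0 0 0; 1 -1 90 0 0 0; 1 -1 104 0 0 0; 1 -1 110 0 0 0; 1 -1 113 0 0 0; 1 -1 115 0 0 0; 1 -1 115 0 0 0",
)

```text
time: 32.67
position: [0.5275, -0.0108, 0.0672]
tool_rot: [-0.011, 1.0, -0.0, 0.001]
ft_force: [-0.3, 0.1, -1.0]
grip_width: 0.0413
grip_force: 9.9
```

Emit:
move_arm(
  series="0 0 0 0 0 0; 0 0 0 0 0 0; 0 0 0 0 0 0; 0 0 0 0 0 0; 0 0 -30 0 0 0; 0 0 -65 0 0 0; 0 0 -100 0 0 0; 0 0 -135 0 0 0",
  jaw=0.7,
)

```text
time: 33.33
position: [0.5263, -0.0112, 0.2031]
tool_rot: [-0.01, 1.0, 0.0, -0.0]
ft_force: [0.2, -0.1, -1.0]
grip_width: 0.0611
grip_force: 0.0
```

```bash
python3 -c "
from h import *
p=robot.camera('wrist');print([(d['p'],d['xyz']) for t in ('flux_bottle','patina_bottle') for d in robot.tip_of(p,t)])
go(.606,.3342,.2,91.5)"
```

```text
[(0.6, [0.5333, -0.0114, 0.0087]), (0.6, [0.5209, 0.0739, 0.0104])]
mv [-84. 344.   5.] rot [-0.1  0.4 -0.3] q6 -1.83
```

Emit:
move_arm(
  series="-9 38 0 0 0 0; -18 76 0 0 0 0; -27 114 0 0 0 0; -37 152 0 0 0 0; -46 190 0 0 0 0; -55 228 0 0 0 0; -64 266 0 0 0 0; -74 304 0 0 0 0",
  jaw=0.8,
)

```text
time: 34.15
position: [0.5933, 0.2958, 0.1996]
tool_rot: [-0.01, 1.0, -0.001, -0.002]
ft_force: [0.4, -0.6, 1.0]
grip_width: 0.0696
grip_force: 0.0
```

Emit:
move_arm(
  series="-5 20 0 0 0 0; -10 40 0 0 0 0; -10 40 0 0 0 0; -10 40 0 0 0 0; -10 40 0 0 0 0",
)

```text
time: 34.57
position: [0.6027, 0.3333, 0.2001]
tool_rot: [-0.01, 1.0, -0.001, -0.002]
ft_force: [1.4, -0.3, -0.3]
grip_width: 0.0696
grip_force: 0.0
```

```bash
python3 -c "
from h import *
o=robot.get_obs();print(o['position'])
p=robot.camera('wrist');print([(d['p'],d['xyz']) for t in ('blue_lid_jar',) for d in robot.tip_of(p,t)])
go(.606,.3342,.078,91.5)"
```

```text
[0.60269388 0.33333013 0.20005904]
[(0.71, [0.6096, 0.3325, 0.0103])]
mv [ -3.   1. 123.] rot [-0.1 -0.1 -0.4] q6 -1.25
```

Emit:
move_arm(
  series="-3 1 35 0 0 0; -3 1 65 0 0 0; -3 1 90 0 0 0; -3 1 108 0 0 0; -3 1 118 0 0 0; -3 1 123 0 0 0; -3 1 123 0 0 0",
)

```text
time: 35.25
position: [0.6065, 0.3346, 0.0779]
tool_rot: [-0.01, 1.0, -0.0, -0.001]
ft_force: [0.3, 0.2, 0.3]
grip_width: 0.0695
grip_force: 0.0
```

Emit:
move_arm(
  series="0 0 0 0 0 0; 0 0 0 0 0 0; 0 0 0 0 0 0; 0 0 0 0 0 0; 0 0 0 0 0 0; 0 0 0 0 0 0; 0 0 0 0 0 0",
  jaw=0.3,
  newtons=15,
)

```text
time: 35.83
position: [0.6073, 0.3361, 0.0798]
tool_rot: [-0.01, 1.0, 0.001, 0.001]
ft_force: [0.2, 0.3, 4.1]
grip_width: 0.0496
grip_force: 14.9
```

```bash
python3 -c "
from h import *
o=robot.get_obs();print(o['position'],o['grip_width'])
go(.5205,.1655,.205,91.5)"
```

```text
[0.60733586 0.33611316 0.07975198] 0.049591689647939315
mv [  90. -169. -126.] rot [ 0.1  0.1 -0.3] q6 -1.25
```

Emit:
move_arm(
  series="0 0 -35 0 0 0; 0 0 -70 0 0 0; 0 0 -105 0 0 0; 10 -18 -127 0 0 0; 28 -52 -127 0 0 0; 46 -86 -127 0 0 0; 64 -119 -127 0 0 0; 80 -149 -127 0 0 0",
)

```text
time: 36.5
position: [0.5272, 0.1832, 0.2048]
tool_rot: [-0.011, 1.0, -0.001, -0.002]
ft_force: [0.2, -0.6, -2.3]
grip_width: 0.0499
grip_force: 14.9
```

Emit:
move_arm(
  series="10 -20 0 0 0 0; 10 -20 0 0 0 0; 10 -20 30 0 0 0; 10 -20 60 0 0 0; 10 -20 85 0 0 0; 10 -20 100 0 0 0; 10 -20 100 0 0 0",
)

```text
time: 37.08
position: [0.5175, 0.1647, 0.1018]
tool_rot: [-0.01, 1.0, -0.0, -0.004]
ft_force: [-0.9, 0.0, -2.1]
grip_width: 0.0499
grip_force: 14.9
```

```bash
python3 -c "
from h import *
for i in range(3): robot.camera('wrist')
o=robot.get_obs();print(o['position'],o['ft_force'],o['grip_width'])
go(.5205,.1655,.0805,91.5)"
```

```text
[0.52081938 0.16505379 0.10587443] [-0.25051278  0.18545699 -2.12250368] 0.04985982378503278
mv [ 0.  0. 25.] rot [ 0.   0.  -0.3] q6 -1.49
```

Emit:
move_arm(
  series="0 0 10 0 0 0; 0 0 18 0 0 0; 0 0 22 0 0 0; 0 0 24 0 0 0; 0 0 26 0 0 0; 0 0 26 0 0 0",
)

```text
time: 37.73
position: [0.5203, 0.1645, 0.0805]
tool_rot: [-0.01, 1.0, -0.0, 0.0]
ft_force: [-1.7, -1.2, 4.1]
grip_width: 0.05
grip_force: 15.0
```

Emit:
move_arm(
  series="0 0 0 0 0 0; 0 0 0 0 0 0; 0 0 0 0 0 0; 0 0 0 0 0 0; 0 0 -30 0 0 0; 0 0 -65 0 0 0; 0 0 -100 0 0 0; 0 0 -135 0 0 0",
  jaw=0.8,
)

```text
time: 38.4
position: [0.5198, 0.1647, 0.2158]
tool_rot: [-0.01, 1.0, -0.0, -0.001]
ft_force: [0.6, -0.8, 0.6]
grip_width: 0.0697
grip_force: 0.0
```

Emit:
move_arm(
  series="0 40 0 0 0 0; 0 80 0 0 0 0; 0 120 0 0 0 0; 0 160 0 0 0 0; 0 200 0 0 0 0; 0 220 0 0 0 0; 0 220 0 0 0 0; 0 220 0 0 0 0",
)

```text
time: 39.07
position: [0.515, 0.3856, 0.2141]
tool_rot: [-0.012, 1.0, -0.0, -0.0]
ft_force: [-0.0, -0.5, -1.3]
grip_width: 0.0697
grip_force: 0.0
```

```bash
python3 -c "
from h import *
o=robot.get_obs();print(o['position'],o['ft_force'],o['time'])
for c in ('scene','top'):
  p=robot.camera(c); 
  for t in 'blue_lid_jar patina_bottle flux_bottle bulb_carton copper_jar solder_spool foil_roll'.split(): print(t,[(round(d['p'],2),[round(float(v),3) for v in d['xyz']]) for d in robot.tip_of(p,t)][:2])
  if c=='scene': cv2.imwrite('pics/s3.png',p['img'][120:420,150:550,::-1])"
```

```text
[0.51496445 0.38557768 0.2141287 ] [-0.0289115  -0.45643611 -1.33007547] 39.0667
blue_lid_jar [(0.92, [0.521, 0.165, 0.009])]
patina_bottle [(0.68, [0.521, 0.072, 0.011])]
flux_bottle [(0.86, [0.531, -0.011, 0.008])]
bulb_carton [(0.95, [0.724, 0.158, -0.001]), (0.77, [0.513, -0.261, 0.011])]
copper_jar [(0.96, [0.776, -0.067, -0.001])]
solder_spool [(0.91, [0.782, 0.035, -0.001]), (0.59, [0.521, 0.075, 0.009])]
foil_roll [(0.59, [0.374, 0.166, 0.003])]
blue_lid_jar [(0.78, [0.519, 0.162, 0.007])]
patina_bottle [(0.67, [0.525, 0.075, 0.014])]
flux_bottle [(0.7, [0.525, -0.018, 0.012])]
bulb_carton [(0.92, [0.724, 0.162, 0.002]), (0.82, [0.51, -0.265, 0.01])]
copper_jar [(0.8, [0.775, -0.067, 0.002])]
solder_spool [(0.96, [0.776, 0.035, 0.001])]
foil_roll [(0.6, [0.368, 0.164, -0.004])]
```

View pics/s3.png

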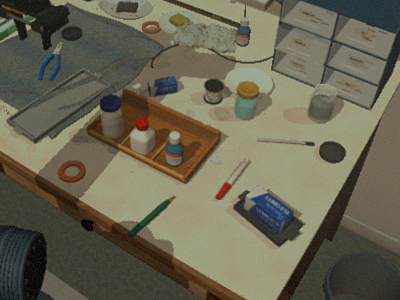

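The picture shows the jar and both bottles upright in their bays and the carton lying flat in the small tray. The bystanders haven't moved.

```bash
python3 -c "
from rig import robot
print(robot.hand_in())"
```

```text
the job is handed in; nothing more can be done
None
```

I handed the job in at about 39 s (limit 128 s): the carton lies flat in the small tray, the jar and both bottles stand upright in their own bays within about 5 mm of where they started, and the bystanders are undisturbed; no verdict came back.

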